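# Open the vial reader's hatch and bring the reading head over the well

### The arm

A 7-joint arm with a two-finger parallel gripper is mounted at the origin on the work surface; the furniture and walls round the work are solid. World frame = base frame: x ahead of the robot, y to its left, z up, the work surface at z = 0. Lengths are in m, angles in rad, forces in N, time in s.
With the tool pointing down it reaches from about 0.4 to 0.75 m from the base axis. Payload 19.5 kg.
Tool frame: the origin (TCP) lies on the centre line of the jaws, within the pads' length; the fingertips stand env.nose_length ahead of it and the grasp point (between the pads) lies 11 mm behind it (env.nose_length is the distance from the TCP to the fingertips, in m); z points along the fingers, y is the line along which they close (so a half turn about z gives the same grasp; the last joint's range is limited). The gripper opens to 85 mm and grips with 20 to 120 N. Pads are 22 mm wide; open, the fingers measure 114 mm over their backs; the gripper's body (76 mm by 85 mm) begins 54 mm behind the grasp point. The pads swing forward as they close: fully open they stand 13 mm farther back than shut.
Start: joints at [-1.268, 0.707, -0.028, 1.485, 0.022, 0.951, -0.075], TCP at [0.194, 0.541, 0.239] pointing down, gripper open.
Joint ranges: [-2.71, 2.71], [-0.32, 2.16], [-1.57, 1.52], [0, 2.45], [-1.46, 4.6], [0, 2.02], [-2.83, 2.83]. Speed limits (rad/s): [1.89, 1.89, 2.57, 2.57, 3.01, 3.01, 3.01].

### API

Orientations are given as a unit quaternion [w, x, y, z].
In Python, from bench import get_state, optics, env, spotter gives the robot as it stands. The module is installed in compiled form; this text tells all that it offers.
- The arm moves only by the tool drive_tool, never from a script. Its argument "increments" is a list of rows, each an object with "grip": the opening, from 0 (shut) to 1 (fully open); "slide": the shift along the world's x, y, z in m, a list of three; "turn": the turn, a rotation vector about the world's x, y, z in units of 5 degrees (1.0 is 5 degrees), a list of three. A call has exactly 5 rows; each row shifts and turns the commanded pose from where the row before left it; what a row does not reach is not made up. A row lasts 1/12 s, in which the tool goes at most 41.7 mm and 7.16 degrees, less where a joint would pass 70% of its speed; a pose out of reach is approached as far as the arm can. A call with a gripper value outside its range is refused whole. The fingers move at their own pace and stop on an object; the grip force is fixed at half the most. Time passes only in rows, so rows that do not move let the fingers close, or fill a call up. It gives the time, the measured TCP pose, the force, the opening and the grip force at its end, in the units of the state.
- get_state(): the state, without advancing time (a new reading comes with each control period).
- optics.read_camera(name): name is "scene" or "top"; returns the picture (420x560x3 uint8, red, green, blue); there is no depth.
- optics.camera_info(name): a dict with "mtx" (3x3 intrinsics, pixels), "dist_coeffs" ([k1, k2, p1, p2, k3] as OpenCV has them; the pictures are not rectified), "world_to_cam" (4x4, takes a point from world to camera coordinates). Camera axes: x right, y up, looking along -z (the intrinsics and any distortion apply to the point x, -y, -z); pixel columns grow to the right and rows downward; lengths in m; the calibration is good to about 2 mm. A picture is of the moment at which its call begins. camera_info takes no time and is no camera call.
- env.close_job(): hands the job in; it is judged then, once.
Trained networks look in the newest picture that a camera, given by its name, has taken for a name from the list of things; names that differ only in an ending like _2 or _b are one class to them, and where a whole thing is asked for, a point or a joint stands for the part that bears it (a point fixed in the world has none). Each returns a list of dicts, best first, with "conf" (0 to 1); they miss things now and then, are a little off and sometimes report something else, mostly with a low value. They report only what shows in the picture. A call takes as long as a camera call.
- spotter.find_in(camera, thing): "bbox" ([centre column, centre row, width, height] in pixels, round what is visible of it).
- spotter.cut_out(camera, thing): "region" (420x560 bool, what is visible of it) and "bbox" ([centre column, centre row, width, height] in pixels, round what is visible of it).
- spotter.spot_point(camera, thing): "uv" ([column, row] in pixels: a listed point, or the origin of a listed thing).
The state is a dict: "clock": time; "joint_positions": joint angles; "qvel": joint speeds; "effort": joint torques, N m; "tool_pos": TCP position; "ee_rot": TCP orientation; "ft_force": force on the tool from outside, world axes, zero at the start; "torque": the same for the moment, N m; "grip_width": finger opening in m; "grip_force": force on a finger pad.
Only numpy, scipy, OpenCV 4.12 (cv2) and the standard library are available. Lean on these libraries where they do the work, as an engineer would, in place of code of your own. Each camera call takes 0.05 s, during which the arm holds its last target. There are 200 camera calls.

### The job

Get the vial reader ready to read the vial in its well: lift the recessed hatch by its upright grip until it clears its seat, slide it left along its channels as far as it goes and let it down there. Then slide the reading head along the channels until it is over the open well, fully against its stop. Leave the things standing round the reader as they are.

Things in the scene. Friction and masses are not known exactly. Their poses are not given: they have to be found in the camera images.
- reader: Vial reader, a bench instrument 350 mm wide, white in front, with a grey deck and side cheeks, fixed to the worktop. The deck slopes at 28 degrees, low on the robot's side and rising away from it. Origin on the worktop under the middle of the well; x points away from the robot (uphill), y to the reader's left, z up.
- well (a point): Middle of the well's mouth, in the deck's surface, 105 mm above the worktop. Axes (the same for both grip points): x up the slope, y to the left along the channels, z out of the deck along its normal. Two aluminium channels, 16.5 mm high, run along y, 40 to 50 mm uphill and downhill of this point.
- board (a point): Middle of the upper front edge of the white display board, 300 mm wide, that stands square to the deck at its uphill edge, 180 mm tall, its face 115 mm up the slope from the well. It leans out over the deck, so a hand must come in along the deck's normal, tilted 28 degrees.
- hatch_grip (a point): Where to hold the hatch: black upright slab, 14 mm thick up the slope, 50 mm long along y, 58 mm tall, standing square on an aluminium plate (84 mm up the slope, 96 mm along y, 8 mm thick), which when closed lies flush in the deck over the well. Point: middle of the slab, 44 mm above the plate's top. To lift, move along this point's z; to open, along +y.
- hatch (a joint): Lift of the hatch along the deck's normal (m): 0 in its seat, at most 0.013 (channel lips). Below 0.008 the seat's edge stops it from sliding. Slid aside and let go, it rests on the deck at 0.008. Weighs 0.3 to 0.6 kg and falls back when let go.
- hatch_runner (a joint): How far the hatch is slid left along the channels (m): 0 over the well, 0.115 at the end stop. Friction 1 to 3 N.
- head_grip (a point): Where to hold the reading head, a carriage riding on the channels right of the hatch: aluminium bridge 120 mm up the slope by 60 mm along y, grey housing up to 45 mm above the deck, and on it a black upright slab 14 mm thick up the slope, 36 mm long along y, its top 89 mm above the deck. Point: middle of the slab, 72 mm above the deck. It moves only along y.
- head (a joint): How far the reading head stands from its right-hand end (m), growing to the left; 0.130 is against its stop blocks, centred over the well. Starts between 0 and 0.035, stays where it is left. Friction 1.5 to 3 N. The closed hatch's grip blocks its way.
- beaker: Bystander: clear glass beaker, 54 mm wide, 70 mm tall, in front of the reader on the left; origin under its middle.
- tip_box: Bystander: yellow cardboard box 85 x 121 x 55 mm lying right of the reader; origin under its middle.
- bench_timer: Bystander: small white timer with a display, 50 x 75 x 62 mm, right of the reader; origin under its middle.
- amber_bottle: Bystander: brown bottle with a black cap, 65 mm wide, 128 mm tall, on the right towards the robot; origin under its middle.

How it is judged:
By the outcome, as a careful person would: the job done as asked, in the order asked, and still so for the second after the job is handed in, with the robot touching nothing.
It also fails if it takes over 45 s, if anything falls off the work surface, if the arm or the gripper's body presses on something with over 40 N, if the wrist force passes 120 N, or if a joint passes its speed limit or range.

## Working session

There is one attempt and no reset: what is moved stays moved. The work goes in short steps, Python scripts to look and compute and a tool call to move; the robot and the scene stay as the last step left them, time stands still between calls to the robot, and variables do not carry over. Pictures are saved under pics/ and viewed, at most 10 in all, crops included, and the job is handed in when it is done.

Besides the shell and the picture viewer there is one more tool, called after "Call:" as name(argument=value, ...) on one line, values as JSON. drive_tool: Moves the arm, as the interface text tells. Its arguments: {"type":"object","properties":{"increments":{"type":"array"}},"required":["increments"]}

```bash
mkdir -p pics
cat > h.py <<'E'
import numpy as np, cv2
from bench import get_state, optics, env, spotter
def ray(cam,uv):
    i=optics.camera_info(cam); K=np.array(i["mtx"],float); d=np.array(i["dist_coeffs"],float); T=np.array(i["world_to_cam"])
    p=cv2.undistortPoints(np.array([[uv]],float),K,d)[0,0]
    R=T[:3,:3]; c=-R.T@T[:3,3]; v=R.T@np.array([p[0],-p[1],-1.]); return c,v/np.linalg.norm(v)
def tri(uvs):
    A=np.zeros((3,3));b=np.zeros(3);L=[]
    for cam,uv in uvs.items():
        c,v=ray(cam,uv);P=np.eye(3)-np.outer(v,v);A+=P;b+=P@c;L.append((c,v))
    X=np.linalg.solve(A,b); return X,[round(float(np.linalg.norm(np.cross(X-c,v))),4) for c,v in L]
def onz(cam,uv,z):
    c,v=ray(cam,uv); return c+v*(z-c[2])/v[2]
def proj(cam,X):
    i=optics.camera_info(cam); T=np.array(i["world_to_cam"]); p=T[:3,:3]@np.array(X)+T[:3,3]
    q=cv2.projectPoints(np.array([[p[0],-p[1],-p[2]]]),np.zeros(3),np.zeros(3),np.array(i["mtx"],float),np.array(i["dist_coeffs"],float))[0]
    return q[0,0]
E
cat > m.py <<'E'
from h import *
np.set_printoptions(precision=4,suppress=True)
for c in("scene","top"):
    cv2.imwrite(f"pics/{c}0.png",optics.read_camera(c)[:,:,::-1])
for t in("reader","well","board","hatch_grip","head_grip","beaker","tip_box","bench_timer","amber_bottle"):
    u={}
    for c in("scene","top"):
        r=spotter.spot_point(c,t)
        if r: u[c]=r[0]["uv"]; print(t,c,np.array(u[c]),round(r[0]["conf"],2),len(r))
    if len(u)==2: print("   ",*tri(u))
s=get_state(); print(s["clock"],s["tool_pos"],s["ee_rot"],env.nose_length)
E
python3 m.py
```

```text
reader scene [284.6 223.3] 0.78 1
reader top [261.6 176.9] 0.6 1
    [ 0.5813  0.0316 -0.0193] [0.0013, 0.0013]
well scene [279.6 196.1] 0.77 1
well top [258.6 169.5] 0.73 1
    [0.5672 0.0362 0.1198] [0.002, 0.002]
board scene [290.4 141. ] 0.69 1
board top [254.6 138.4] 0.76 1
    [0.6079 0.0341 0.3023] [0.0036, 0.0036]
hatch_grip scene [278.1 193.9] 0.79 1
hatch_grip top [259.  173.2] 0.59 1
    [0.5495 0.0314 0.1469] [0.0001, 0.0001]
head_grip scene [311.4 208.8] 0.78 1
head_grip top [189.7 248.4] 0.73 2
    [ 0.3434 -0.0038  0.3961] [0.1784, 0.1784]
beaker scene [174. 242.] 0.61 3
beaker top [190.1 248.9] 0.54 1
    [ 0.3213  0.2684 -0.0158] [0.002, 0.002]
tip_box scene [349.4 319.4] 0.93 1
tip_box top [362.8 230.7] 0.85 1
    [ 0.3954 -0.3127 -0.0002] [0.002, 0.002]
bench_timer scene [387.5 273.9] 0.76 3
bench_timer top [366.  176.8] 0.7 2
    [ 0.5849 -0.3293 -0.0037] [0.001, 0.001]
amber_bottle scene [304.9 361.7] 0.58 1
amber_bottle top [349.3 281.1] 0.77 2
    [ 0.2313 -0.2725 -0.0172] [0.0028, 0.0028]
1.0 [0.1943 0.5411 0.2393] [ 0.      0.1715  0.9852 -0.    ] 0.008
```

```bash
python3 -c "
import cv2,numpy as np
a=cv2.imread('pics/scene0.png')[110:310,130:430];b=cv2.imread('pics/top0.png')[90:290,140:440]
cv2.imwrite('pics/z0.png',np.vstack([cv2.resize(x,(450,300),interpolation=2) for x in (a,b)]))
cv2.imwrite('pics/z1.png',cv2.resize(b[30:150,30:190],(800,600),interpolation=2))"
```

```text
(no output)
```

View pics/z0.png

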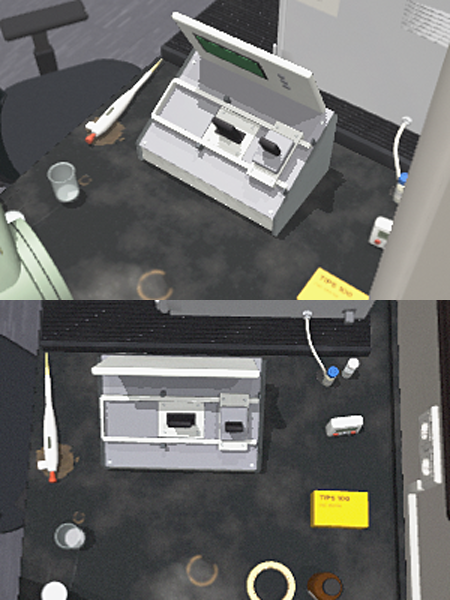

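View pics/z1.png

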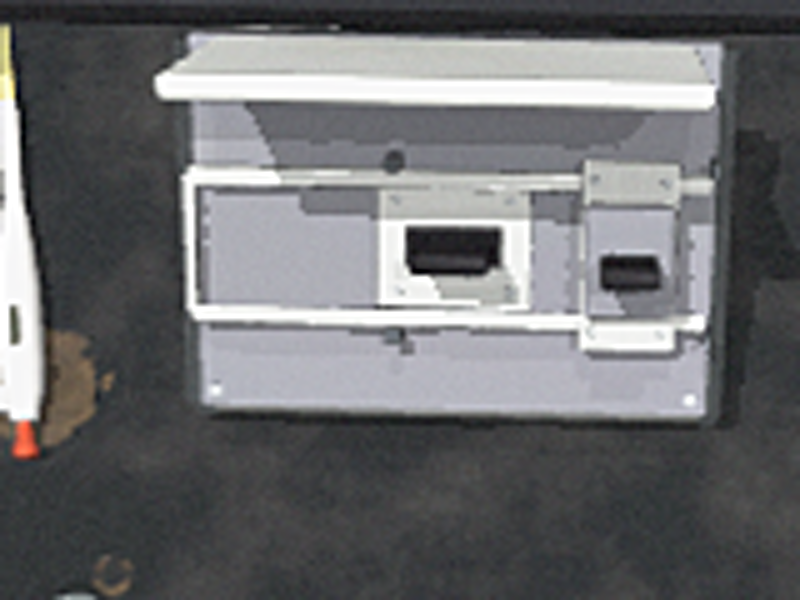

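Pictures show the hatch slab at top (~260,170), the head slab at top (296,174) / scene (310,208), and the board's upper front edge from about (203,140) to (313,141) in top. The head_grip top hit was actually the beaker. I'll fit the reader model to these points.

```bash
cat > fit.py <<'E'
from h import *
from scipy.optimize import least_squares
np.set_printoptions(precision=4,suppress=True)
c,s=np.cos(np.radians(28)),np.sin(np.radians(28))
def pts(p):
    R=cv2.Rodrigues(np.array([0,0,p[2]]))[0]; ex=R@[c,0,s]; ey=R@[0,1,0]; n=R@[-s,0,c]
    W=np.array([p[0],p[1],.105]); f=lambda a,b,d:W+a*ex+b*ey+d*n
    return dict(ex=ex,n=n,ey=ey,well=W,reader=W*[1,1,0],board=f(.115,0,.18),bl=f(.115,.15,.18),br=f(.115,-.15,.18),
      hatch_grip=f(0,0,.044),head_grip=f(0,p[3],.072),
      hs=f(-.007,0,.058))
z=lambda x,y:[170+x/5-.4,120+y/5-.4]
obs=[("scene","reader",[284.6,223.3]),("top","reader",[261.6,176.9]),("scene","well",[279.6,196.1]),("top","well",[258.6,169.5]),
("scene","board",[290.4,141]),("top","board",[254.6,138.4]),("scene","hatch_grip",[278.1,193.9]),("top","hatch_grip",[259,173.2]),
("scene","head_grip",[311.4,208.8]),("top","head_grip",z(630,272)),("top","bl",z(158,99)),("top","br",z(714,106))]
def res(p):
    q=pts(p); return np.concatenate([proj(k,q[n])-u for k,n,u in obs])
r=least_squares(res,[.57,.03,0,-.11],loss="soft_l1")
if __name__=="__main__":
    print(r.x,np.degrees(r.x[2])); 
    for o,e in zip(obs,res(r.x).reshape(-1,2)): print(o[:2],e)
    q=pts(r.x); print({k:q[k] for k in("n","ey","well","hatch_grip","head_grip")})
    im=[]
    for k,(x,y) in dict(scene=(200,120),top=(190,110)).items():
        a=cv2.resize(cv2.imread(f"pics/{k}0.png")[y:y+100,x:x+140],(700,500),interpolation=2)[:300 if k=="top" else 500]
        q=pts(r.x);W=q["well"]; f=lambda a,b,d:W+a*q["ex"]+b*q["ey"]+d*q["n"]
        def poly(P): cv2.polylines(a,[np.int32([[(proj(k,v)-[x,y]+.4)*5] for v in P])],True,(0,0,255),1)
        for yy,l,h in((0,.025,.058),(r.x[3],.018,.089)): poly([f(u*.007,yy+v*l,h) for u,v in((1,1),(1,-1),(-1,-1),(-1,1))])
        poly([f(u*.04,v*.048,0) for u,v in((1,1),(1,-1),(-1,-1),(-1,1))])
        im.append(a)
    cv2.imwrite("pics/fit.png",cv2.resize(np.vstack(im),(525,600)))
E
python3 fit.py
```

```text
[ 0.576   0.0316  0.0031 -0.1161] 0.1789399399581581
('scene', 'reader') [-1.3327 -2.7319]
('top', 'reader') [-0.0601 -0.1638]
('scene', 'well') [3.6388 2.0802]
('top', 'well') [ 1.3421 -0.9714]
('scene', 'board') [-3.61   -0.9011]
('top', 'board') [1.3282 2.4081]
('scene', 'hatch_grip') [ 1.0998 -0.489 ]
('top', 'hatch_grip') [ 0.0892 -1.6009]
('scene', 'head_grip') [-0.5361 -1.3431]
('top', 'head_grip') [1.3506 0.3306]
('top', 'bl') [-1.2467  0.4818]
('top', 'br') [-0.2236  0.8781]
{'n': array([-0.4695, -0.0015,  0.8829]), 'ey': array([-0.0031,  1.    ,  0.    ]), 'well': array([0.576 , 0.0316, 0.105 ]), 'hatch_grip': array([0.5554, 0.0315, 0.1438]), 'head_grip': array([ 0.5426, -0.0846,  0.1686])}
```

View pics/fit.png

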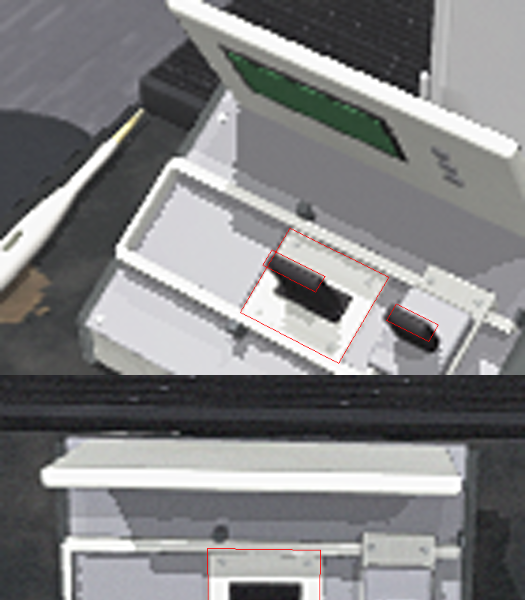

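```bash
cat > go.py <<'E'
import sys
from fit import *
from scipy.spatial.transform import Rotation as Ro
def goal(b,h,a=0.):   # grasp point at deck coords a (up slope), b (left), h (normal)
    q=pts(P); return q["well"]+a*q["ex"]+b*q["ey"]+(h-.011)*q["n"]
P=r.x.copy()
def delta(b,h,a=0.):
    st=get_state(); q=pts(P); w=st["ee_rot"]; R=Ro.from_quat([w[1],w[2],w[3],w[0]])
    best=None
    for sg in(1,-1):
        y=sg*q["ex"]; z=-q["n"]; T=Ro.from_matrix(np.column_stack([np.cross(y,z),y,z]))
        v=(T*R.inv()).as_rotvec()
        if best is None or np.linalg.norm(v)<np.linalg.norm(best): best=v
    t=np.array(st["tool_pos"]); G=goal(b,h,a)
    print("goal",G,"slide",G-t,"turn(5deg)",best/np.radians(5),"deck coords of grasp now",
      [round(float((t+.011*q["n"]-q["well"])@q[k]),4) for k in("ex","ey","n")],"F",np.array(st["ft_force"]),"w",st["grip_width"],st["grip_force"],st["clock"])
if __name__=="__main__": delta(*map(float,sys.argv[1:]))
E
python3 go.py 0 .144
```

```text
goal [0.5136 0.0314 0.2224] slide [ 0.3192 -0.5097 -0.0168] turn(5deg) [  3.4362  -4.8688 -13.7184] deck coords of grasp now [-0.2726, 0.5107, 0.308] F [ 0.4519  0.5409 -0.0134] w 0.08531073527320246 0.0 1.0
```

Call:
drive_tool(increments=[{"grip": 1, "slide": [0.015, -0.026, 0.002], "turn": [0.172, -0.243, -0.686]}, {"grip": 1, "slide": [0.015, -0.026, 0.002], "turn": [0.172, -0.243, -0.686]}, {"grip": 1, "slide": [0.015, -0.026, 0.002], "turn": [0.172, -0.243, -0.686]}, {"grip": 1, "slide": [0.015, -0.026, 0.002], "turn": [0.172, -0.243, -0.686]}, {"grip": 1, "slide": [0.015, -0.026, 0.002], "turn": [0.172, -0.243, -0.686]}])

```text
clock: 1.42
tool_pos: [0.2699, 0.4098, 0.2496]
ee_rot: [0.046, 0.317, 0.946, 0.046]
ft_force: [0.7, 0.7, 0.4]
grip_width: 0.0853
grip_force: 0.0
```

Call:
drive_tool(increments=[{"grip": 1, "slide": [0.015, -0.026, 0.002], "turn": [0.172, -0.243, -0.686]}, {"grip": 1, "slide": [0.015, -0.026, 0.002], "turn": [0.172, -0.243, -0.686]}, {"grip": 1, "slide": [0.015, -0.026, 0.002], "turn": [0.172, -0.243, -0.686]}, {"grip": 1, "slide": [0.015, -0.026, 0.002], "turn": [0.172, -0.243, -0.686]}, {"grip": 1, "slide": [0.015, -0.026, 0.002], "turn": [0.172, -0.243, -0.686]}])

```text
clock: 1.83
tool_pos: [0.3448, 0.2799, 0.2596]
ee_rot: [0.09, 0.453, 0.882, 0.091]
ft_force: [0.7, 0.5, 0.4]
grip_width: 0.0851
grip_force: 0.0
```

Call:
drive_tool(increments=[{"grip": 1, "slide": [0.015, -0.026, 0.0], "turn": [0.172, -0.243, -0.686]}, {"grip": 1, "slide": [0.015, -0.026, 0.0], "turn": [0.172, -0.243, -0.686]}, {"grip": 1, "slide": [0.015, -0.026, 0.0], "turn": [0.172, -0.243, -0.686]}, {"grip": 1, "slide": [0.015, -0.026, 0.0], "turn": [0.172, -0.243, -0.686]}, {"grip": 1, "slide": [0.015, -0.026, 0.0], "turn": [0.172, -0.243, -0.686]}])

```text
clock: 2.25
tool_pos: [0.4199, 0.1499, 0.2595]
ee_rot: [0.133, 0.577, 0.795, 0.133]
ft_force: [1.3, -1.0, -0.1]
grip_width: 0.0855
grip_force: 0.0
```

```bash
python3 go.py 0 .124
```

```text
goal [0.523  0.0314 0.2048] slide [ 0.1031 -0.1185 -0.0547] turn(5deg) [ 0.8455 -1.2027 -3.3999] deck coords of grasp now [-0.065, 0.1188, 0.2205] F [ 1.264  -0.9961 -0.1271] w 0.085482697020349 0.0 2.25
```

Call:
drive_tool(increments=[{"grip": 1, "slide": [0.0206, -0.0237, -0.011], "turn": [0.169, -0.24, -0.68]}, {"grip": 1, "slide": [0.0206, -0.0237, -0.011], "turn": [0.169, -0.24, -0.68]}, {"grip": 1, "slide": [0.0206, -0.0237, -0.011], "turn": [0.169, -0.24, -0.68]}, {"grip": 1, "slide": [0.0206, -0.0237, -0.011], "turn": [0.169, -0.24, -0.68]}, {"grip": 1, "slide": [0.0206, -0.0237, -0.011], "turn": [0.169, -0.24, -0.68]}])

```text
clock: 2.67
tool_pos: [0.5349, 0.0337, 0.2251]
ee_rot: [0.16, 0.688, 0.69, 0.159]
ft_force: [0.4, 1.9, -0.7]
grip_width: 0.0853
grip_force: 0.0
```

```bash
python3 - <<'E'
from h import *
im=[cv2.resize(optics.read_camera(k)[y:y+90,x:x+120,::-1],(400,300),interpolation=2) for k,x,y in(("scene",220,140),("top",200,120))]
cv2.imwrite("pics/a1.png",np.hstack(im))
E
python3 go.py 0 .044
```

```text
goal [0.5605 0.0315 0.1341] slide [ 0.0246  0.0002 -0.0904] turn(5deg) [ 0.0296 -0.3727  0.07  ] deck coords of grasp now [0.0207, -0.0002, 0.1354] F [-0.7602 -1.487  -1.6465] w 0.08566206855299165 0.0 2.7667
```

View pics/a1.png

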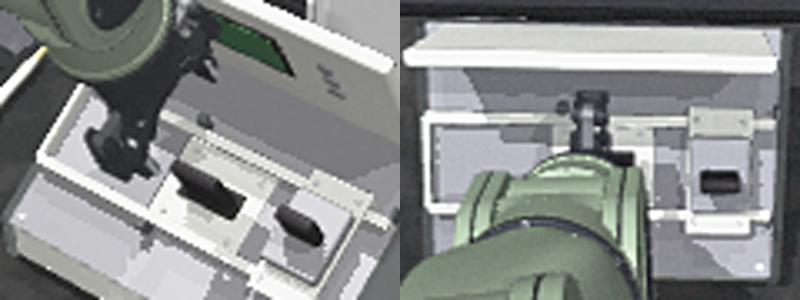

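Run:
```python
from fit import *
a=[]
for k,(x,y) in dict(scene=(255,165),top=(240,150)).items():
    g=cv2.imread(f"pics/{k}0.png")[y:y+60,x:x+80]
    g=cv2.resize(g,(800,600),interpolation=0)
    q=pts(r.x);W=q["well"]; f=lambda a,b,d:W+a*q["ex"]+b*q["ey"]+d*q["n"]
    def poly(P,c): cv2.polylines(g,[np.int32([(proj(k,v)-[x,y]+.5)*10 for v in P])],True,c,1)
    for yy,l,h,h0 in((0,.025,.058,0),(r.x[3],.018,.089,.045)):
      for hh,c_ in((h,(0,0,255)),(h0,(0,200,0))): poly([f(u*.007,yy+v*l,hh) for u,v in((1,1),(1,-1),(-1,-1),(-1,1))],c_)
    for u in(.04,-.04,.05,-.05): poly([f(u,-.2,.0165),f(u,.2,.0165)],(255,0,0))
    for v in(-.048,.048): poly([f(-.04,v,0),f(.04,v,0)],(255,0,255))
    a.append(cv2.resize(g,(400,300)))
cv2.imwrite("pics/fit2.png",np.vstack(a))
```

```text
(no output)
```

View pics/fit2.png

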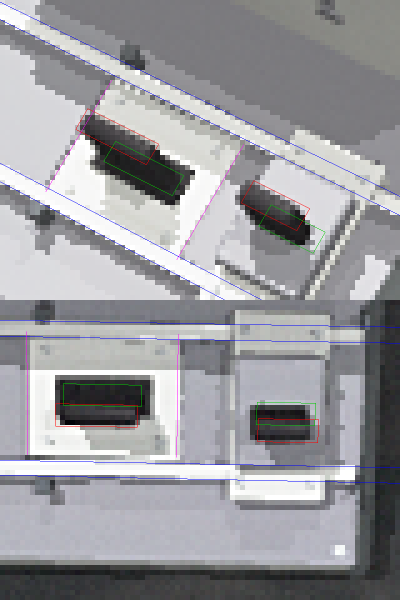

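The overlay sits about 1 px off: the real slab is ~2 mm more uphill and ~2 mm more to the right than the fit. I'll adjust for that and descend.

```bash
sed -i 's/^P=r.x.copy()/P=r.x+[.002,-.0025,0,.003]/' go.py; python3 go.py 0 .044
```

```text
goal [0.5625 0.029  0.1341] slide [ 0.0266 -0.0023 -0.0904] turn(5deg) [ 0.0296 -0.3727  0.07  ] deck coords of grasp now [0.0189, 0.0023, 0.1363] F [-0.7602 -1.487  -1.6465] w 0.08566206855299165 0.0 2.7667
```

Call:
drive_tool(increments=[{"grip": 1, "slide": [-0.0167, -0.0023, -0.0089], "turn": [0.03, -0.373, 0.07]}, {"grip": 1, "slide": [0, 0, 0], "turn": [0, 0, 0]}, {"grip": 1, "slide": [0.0094, 0, -0.0177], "turn": [0, 0, 0]}, {"grip": 1, "slide": [0.0094, 0, -0.0177], "turn": [0, 0, 0]}, {"grip": 1, "slide": [0, 0, 0], "turn": [0, 0, 0]}])

```text
clock: 3.18
tool_pos: [0.5531, 0.0354, 0.2056]
ee_rot: [0.156, 0.686, 0.694, 0.156]
ft_force: [-0.3, -0.3, 0.1]
grip_width: 0.0852
grip_force: 0.0
```

```bash
python3 go.py 0 .044
```

```text
goal [0.5625 0.029  0.1341] slide [ 0.0094 -0.0063 -0.0715] turn(5deg) [ 0.033  -0.5127 -0.0846] deck coords of grasp now [0.0252, 0.0064, 0.1116] F [-0.2985 -0.3407  0.1173] w 0.08524188907197498 0.0 3.1833
```

```bash
python3 -c "
from h import *
s=get_state();print(np.round(s['joint_positions'],3),np.round(s['qvel'],3),s['clock'])"
```

```text
[-2.190e-01  6.170e-01  1.050e-01  2.087e+00 -1.960e-01  1.000e-03
  6.000e-02] [-0.014 -0.054  0.015  0.058  0.036  0.005 -0.038] 3.1833
```

Joint 6 has reached its lower limit at 0, so this wrist branch can't reach the grasp. The half-turned grasp puts j5 near π and should work. I'll test which way to turn about the tool axis.

Call:
drive_tool(increments=[{"grip": 1, "slide": [-0.005, 0, 0.005], "turn": [-0.56, 0, 1.06]}, {"grip": 1, "slide": [-0.005, 0, 0.005], "turn": [-0.56, 0, 1.06]}, {"grip": 1, "slide": [-0.005, 0, 0.005], "turn": [-0.56, 0, 1.06]}, {"grip": 1, "slide": [-0.005, 0, 0.005], "turn": [-0.56, 0, 1.06]}, {"grip": 1, "slide": [0, 0, 0], "turn": [-0.56, 0, 1.06]}])

```text
clock: 3.6
tool_pos: [0.5311, 0.0352, 0.2283]
ee_rot: [0.199, 0.483, 0.847, 0.102]
ft_force: [-0.8, 0.6, -0.8]
grip_width: 0.0858
grip_force: 0.0
```

```bash
cat > j.py <<'E'
from h import *
s=get_state();print("J",np.round(s['joint_positions'],3).tolist(),"p",np.round(s['tool_pos'],4).tolist(),"q",np.round(s['ee_rot'],4).tolist())
E
python3 j.py; python3 go.py 0 .144
```

```text
J [-0.282, 0.554, 0.165, 2.132, 0.061, 0.019, 0.313] p [0.5311, 0.0352, 0.2283] q [0.1986, 0.483, 0.8466, 0.1023]
goal [0.5156 0.0289 0.2224] slide [-0.0155 -0.0063 -0.0059] turn(5deg) [ 2.9757 -0.4819 -5.3709] deck coords of grasp now [0.0164, 0.0062, 0.1419] F [-0.8386  0.6034 -0.7975] w 0.08579386626865182 0.0 3.6
```

Call:
drive_tool(increments=[{"grip": 1, "slide": [0, 0, 0], "turn": [-0.65, 0, 1.23]}, {"grip": 1, "slide": [0, 0, 0], "turn": [-0.65, 0, 1.23]}, {"grip": 1, "slide": [0, 0, 0], "turn": [-0.65, 0, 1.23]}, {"grip": 1, "slide": [0, 0, 0], "turn": [-0.65, 0, 1.23]}, {"grip": 1, "slide": [0, 0, 0], "turn": [-0.65, 0, 1.23]}])

```text
clock: 4.02
tool_pos: [0.5326, 0.0354, 0.2293]
ee_rot: [0.229, 0.209, 0.95, 0.031]
ft_force: [-0.2, 0.4, 0.3]
grip_width: 0.0854
grip_force: 0.0
```

```bash
python3 j.py
```

```text
J [-0.324, 0.558, 0.212, 2.14, 0.356, 0.001, 0.612] p [0.5326, 0.0354, 0.2293] q [0.2286, 0.2092, 0.9503, 0.0311]
```

Call:
drive_tool(increments=[{"grip": 1, "slide": [0, 0, 0], "turn": [-0.65, 0, 1.23]}, {"grip": 1, "slide": [0, 0, 0], "turn": [-0.65, 0, 1.23]}, {"grip": 1, "slide": [0, 0, 0], "turn": [-0.65, 0, 1.23]}, {"grip": 1, "slide": [0, 0, 0], "turn": [-0.65, 0, 1.23]}, {"grip": 1, "slide": [0, 0, 0], "turn": [-0.65, 0, 1.23]}])

```text
clock: 4.43
tool_pos: [0.5363, 0.0363, 0.2356]
ee_rot: [0.235, -0.083, 0.968, -0.044]
ft_force: [0.6, -1.1, 0.1]
grip_width: 0.0855
grip_force: 0.0
```

```bash
python3 j.py; python3 go.py 0 .144
```

```text
J [-0.351, 0.552, 0.24, 2.135, 0.646, 0.001, 0.921] p [0.5363, 0.0363, 0.2356] q [0.2346, -0.083, 0.9676, -0.0438]
goal [0.5156 0.0289 0.2224] slide [-0.0207 -0.0074 -0.0132] turn(5deg) [-7.0215  0.27   14.3167] deck coords of grasp now [0.0245, 0.0074, 0.1459] F [ 0.5543 -1.0543  0.1326] w 0.08549083811806886 0.0 4.4333
```

Call:
drive_tool(increments=[{"grip": 1, "slide": [0, 0, 0], "turn": [-0.65, 0, 1.23]}, {"grip": 1, "slide": [0, 0, 0], "turn": [-0.65, 0, 1.23]}, {"grip": 1, "slide": [0, 0, 0], "turn": [-0.65, 0, 1.23]}, {"grip": 1, "slide": [0, 0, 0], "turn": [-0.65, 0, 1.23]}, {"grip": 1, "slide": [0, 0, 0], "turn": [-0.65, 0, 1.23]}])

```text
clock: 4.85
tool_pos: [0.5404, 0.0374, 0.2429]
ee_rot: [0.218, -0.368, 0.897, -0.115]
ft_force: [-0.5, -0.4, -0.4]
grip_width: 0.0856
grip_force: 0.0
```

Call:
drive_tool(increments=[{"grip": 1, "slide": [0, 0, 0], "turn": [-0.65, 0, 1.23]}, {"grip": 1, "slide": [0, 0, 0], "turn": [-0.65, 0, 1.23]}, {"grip": 1, "slide": [0, 0, 0], "turn": [-0.65, 0, 1.23]}, {"grip": 1, "slide": [0, 0, 0], "turn": [-0.65, 0, 1.23]}, {"grip": 1, "slide": [0, 0, 0], "turn": [-0.65, 0, 1.23]}])

```text
clock: 5.27
tool_pos: [0.5442, 0.0383, 0.2496]
ee_rot: [0.183, -0.618, 0.744, -0.175]
ft_force: [0.7, -0.0, -0.0]
grip_width: 0.0855
grip_force: 0.0
```

```bash
python3 j.py; python3 go.py 0 .144
```

```text
J [-0.345, 0.531, 0.234, 2.122, 1.267, 0.001, 1.518] p [0.5442, 0.0383, 0.2496] q [0.1828, -0.6185, 0.7438, -0.1754]
goal [0.5156 0.0289 0.2224] slide [-0.0286 -0.0094 -0.0272] turn(5deg) [-0.6083  0.2908  1.9809] deck coords of grasp now [0.038, 0.0093, 0.1545] F [ 0.6808 -0.034  -0.0134] w 0.08547967241842211 0.0 5.2667
```

Call:
drive_tool(increments=[{"grip": 1, "slide": [0, 0, 0], "turn": [-1, 0, 0]}, {"grip": 1, "slide": [-0.005, 0, -0.005], "turn": [-1, 0, 0]}, {"grip": 1, "slide": [-0.008, 0, -0.008], "turn": [-0.5, 0, 0]}, {"grip": 1, "slide": [-0.008, -0.003, -0.008], "turn": [0, 0, 0.5]}, {"grip": 1, "slide": [-0.008, -0.003, -0.005], "turn": [0, 0, 0.5]}])

```text
clock: 5.68
tool_pos: [0.5269, 0.0404, 0.242]
ee_rot: [0.121, -0.665, 0.7, -0.23]
ft_force: [0.0, -0.6, -1.2]
grip_width: 0.0854
grip_force: 0.0
```

```bash
python3 j.py; python3 go.py 0 .104
```

```text
J [-0.608, 0.585, 0.507, 2.16, 1.475, 0.001, 1.378] p [0.5269, 0.0404, 0.242] q [0.1208, -0.6654, 0.6997, -0.2304]
goal [0.5344 0.0289 0.1871] slide [ 0.0074 -0.0115 -0.0549] turn(5deg) [1.59   0.172  1.0067] deck coords of grasp now [0.0192, 0.0115, 0.1559] F [ 0.0322 -0.6173 -1.1532] w 0.08536803422943276 0.0 5.6833
```

```bash
cat > kin.py <<'E'
import numpy as np, itertools
from scipy.optimize import least_squares
from scipy.spatial.transform import Rotation as Ro
D=[([-1.268,.707,-.028,1.485,.022,.951,-.075],[.1943,.5411,.2393],[0,.1715,.9852,0]),
([-.219,.617,.105,2.087,-.196,.001,.06],[.5531,.0354,.2056],[.156,.686,.694,.156]),
([-.282,.554,.165,2.132,.061,.019,.313],[.5311,.0352,.2283],[.1986,.483,.8466,.1023]),
([-.351,.552,.24,2.135,.646,.001,.921],[.5363,.0363,.2356],[.2346,-.083,.9676,-.0438]),
([-.345,.531,.234,2.122,1.267,.001,1.518],[.5442,.0383,.2496],[.1828,-.6185,.7438,-.1754]),
([-.608,.585,.507,2.16,1.475,.001,1.378],[.5269,.0404,.242],[.1208,-.6654,.6997,-.2304])]
S=None;K=None
def fk(q,K,S):
    R=Ro.identity();p=np.array([K[4],K[5],K[0]]);L=[None,K[1],None,K[2],None,K[3]]
    for i in range(7):
        R=R*(Ro.from_rotvec([0,0,S[i]*q[i]+(K[6] if i==6 else 0)]) if i%2==0 else Ro.from_rotvec([0,S[i]*q[i],0]))
        if i in(1,3,5): p=p+R.apply([0,0,L[i]])
        if i==1: p=p+R.apply([K[7],0,0])
        if i==3: p=p+R.apply([K[8],0,0])
        if i==5: p=p+R.apply([K[9],0,0])
    return p,R
def err(K,S):
    e=[]
    for q,p,w in D:
        P,R=fk(q,K,S); e+=list((P-p)*5)+list((Ro.from_quat([w[1],w[2],w[3],w[0]]).inv()*R).as_rotvec())+[]
    return np.array(e+list(.02*np.array(K[4:6]))+list(.05*np.array(K[7:])))
def fit():
    B=[]
    for s in itertools.product([1,-1],repeat=3):
        for s7 in(1,-1):
            for k in(0,np.pi/2,np.pi,-np.pi/2):
                SS=[-1,1,s[0],s[2],s[1],s[2],s7]
                f=least_squares(err,[.35,.4,.4,.3,0,0,k,0,0,0],args=(SS,)); B.append((f.cost,SS,f.x))
    return min(B,key=lambda b:b[0])
if __name__=="__main__":
    c,S,K=fit(); np.set_printoptions(precision=4,suppress=True); print(c,S,K); print(err(K,S)[:36].reshape(-1,6)/[5,5,5,1,1,1])
    np.save("K.npy",np.concatenate([S,K]))
E
python3 kin.py
```

```text
0.0002575268844335582 [-1, 1, -1, 1, -1, 1, -1] [ 0.3079  0.5447  0.3182  0.262   0.0253 -0.0297  1.5706  0.0096  0.0359
  0.0035]
[[-0.     -0.0001  0.0002  0.0011  0.0002 -0.0011]
 [ 0.0013  0.0013  0.0001  0.0016 -0.0002  0.0005]
 [ 0.0005  0.0013  0.0007 -0.0004  0.0004 -0.0007]
 [-0.0007 -0.0004 -0.     -0.0003 -0.0003 -0.0003]
 [ 0.0013 -0.0018  0.0004  0.0007 -0.      0.0008]
 [-0.0025 -0.0003 -0.0014  0.0006 -0.0002  0.0007]]
```

```bash
cat > ik.py <<'E'
from go import *
import kin
d=np.load("K.npy");S,K=d[:7],d[7:]
lo=np.array([-2.71,-.32,-1.57,0,-1.46,0,-2.83]);hi=np.array([2.71,2.16,1.52,2.45,4.6,2.02,2.83])
def target(sg):
    q=pts(P); y=sg*q["ex"]; z=-q["n"]; return Ro.from_matrix(np.column_stack([np.cross(y,z),y,z]))
def solve(G,T,q0,reg=0.01):
    f=lambda q:(lambda a:np.concatenate([(a[0]-G)*10,(T.inv()*a[1]).as_rotvec()*3,reg*(q-q0)]))(kin.fk(q,K,S))
    s=least_squares(f,np.clip(q0,lo+1e-6,hi-1e-6),bounds=(lo,hi)); return s.x,np.linalg.norm(s.fun[:6])
if __name__=="__main__":
    rng=np.random.default_rng(0)
    for nm,b,h in(("hatch",0,.044),("open",.115,.057),("head",P[3],.072),("headend",0,.072),("pre",0,.124)):
      for sg in(1,-1):
        B=[]
        for _ in range(12):
            q,e=solve(goal(b,h),target(sg),rng.uniform(lo,hi),1e-4)
            if e<.01: B.append(q)
        print(nm,sg,len(B)); 
        for q in sorted(B,key=lambda q:abs(q[2]))[:3]: print("   ",q)
E
python3 ik.py; python3 -c "
from ik import *
w=get_state()['ee_rot'];R=Ro.from_quat([w[1],w[2],w[3],w[0]])
print([np.degrees((target(s)*R.inv()).magnitude()) for s in(1,-1)])"
```

```text
hatch 1 7
    [-0.0804  0.7949 -0.1084  2.1717  2.7081  0.339  -2.8296]
    [-0.2338  0.7981  0.1642  2.1725  3.3041  0.3118  2.8298]
    [ 0.3036  0.9475 -0.8395  2.1597  2.0068  0.7737 -2.0238]
hatch -1 7
    [-0.068   0.796  -0.1303  2.1714  2.6674  0.3458  0.3551]
    [-0.2557  0.801   0.2035  2.1721  3.3915  0.3174 -0.4033]
    [ 0.0047  0.8062 -0.2593  2.1696  2.4601  0.3963  0.5771]
open 1 6
    [-0.5441  0.7848  0.243   2.0907  3.0484  0.1734  2.83  ]
    [-0.5441  0.7848  0.243   2.0907  3.0484  0.1734  2.83  ]
    [-0.5579  0.7874  0.2685  2.0906  3.1543  0.1726  2.7215]
open -1 7
    [-0.3743  0.7735 -0.0578  2.0866  2.2189  0.2844  0.5521]
    [-0.3451  0.7751 -0.1081  2.0859  2.1531  0.3132  0.6243]
    [-0.0024  0.8905 -0.7375  2.0774  1.8458  0.7555  1.0303]
head 1 7
    [0.014  0.7393 0.2174 2.1979 3.8115 0.3467 2.5905]
    [ 0.3198  0.7506 -0.3251  2.1983  2.6157  0.3142 -2.4621]
    [-0.0623  0.7544  0.3526  2.1957  3.9927  0.4114  2.3986]
head -1 8
    [ 0.2084  0.7334 -0.1255  2.2006  3.0717  0.2742  0.2106]
    [ 0.2793  0.7425 -0.2521  2.1994  2.7687  0.2927  0.
[... 217 characters left out ...]
 0.8132 -0.6397  2.1905  2.0524  0.5893 -2.1353]
headend -1 7
    [-0.0483  0.736  -0.1727  2.198   2.5416  0.329   0.4752]
    [-0.2638  0.7387  0.2086  2.1995  3.4109  0.2826 -0.4178]
    [-0.4756  0.8017  0.5985  2.1927  4.0653  0.4468 -1.1035]
pre 1 7
    [-0.2524  0.6133  0.1673  2.2362  3.3139  0.1897  2.8283]
    [-0.2783  0.6162  0.2128  2.2357  3.4597  0.1961  2.6828]
    [-0.0011  0.6205 -0.2662  2.2316  2.2216  0.2993 -2.3629]
pre -1 5
    [-0.1853  0.6091  0.0497  2.2363  2.9241  0.1915  0.0752]
    [-0.0688  0.6123 -0.1508  2.2335  2.4065  0.2475  0.5925]
    [-0.0421  0.615  -0.1961  2.2327  2.3256  0.2666  0.6738]
[np.float64(179.28992979602845), np.float64(9.448819074298534)]
```

```bash
cat > path.py <<'E'
from ik import *
q0=np.array(get_state()["joint_positions"]); p0,R0=kin.fk(q0,K,S)
def rep(q): 
    p,R=kin.fk(q,K,S); print("q",q,"slide",p-p0,"turn",(R*R0.inv()).as_rotvec()/np.radians(5),"p",p,"toolz",R.apply([0,0,1]))
qa=q0.copy();qa[5]=.3;rep(qa)
qb=np.array([-.0688,.6123,-.1508,2.2335,2.4065,.2475,.5925])
for t in(.25,.5,.75,1): rep(q0+(qb-q0)*t)
E
python3 path.py
```

```text
q [-0.6078  0.5853  0.5068  2.1604  1.4753  0.3     1.3784] slide [ 0.0004 -0.0727  0.0285] turn [-2.9999 -0.618  -1.5343] p [ 0.5246 -0.0326  0.2689] toolz [ 0.4791 -0.4402 -0.7594]
q [-0.4731  0.592   0.3424  2.1787  1.7081  0.0627  1.1819] slide [-0.0078 -0.0116 -0.0195] turn [0.034  0.5961 0.0817] p [0.5164 0.0284 0.2209] toolz [ 0.4311 -0.1558 -0.8888]
q [-0.3383  0.5988  0.178   2.197   1.9409  0.1243  0.9855] slide [-0.0098 -0.018  -0.0319] turn [0.2696 0.8024 0.2918] p [0.5144 0.022  0.2085] toolz [ 0.4175 -0.1295 -0.8994]
q [-0.2036  0.6055  0.0136  2.2152  2.1737  0.1859  0.789 ] slide [-0.0064 -0.0181 -0.0375] turn [0.7735 0.6448 0.6087] p [0.5178 0.022  0.2029] toolz [ 0.4323 -0.078  -0.8984]
q [-0.0688  0.6123 -0.1508  2.2335  2.4065  0.2475  0.5925] slide [ 0.0008 -0.0111 -0.0356] turn [1.5905 0.1713 1.0057] p [0.525  0.0289 0.2048] toolz [ 0.4695  0.0015 -0.8829]
```

Call:
drive_tool(increments=[{"grip": 1, "slide": [0, -0.018, 0.006], "turn": [-0.75, -0.15, -0.38]}, {"grip": 1, "slide": [0, -0.018, 0.007], "turn": [-0.75, -0.15, -0.38]}, {"grip": 1, "slide": [0, -0.018, 0.008], "turn": [-0.75, -0.15, -0.38]}, {"grip": 1, "slide": [0, -0.018, 0.008], "turn": [-0.75, -0.15, -0.38]}, {"grip": 1, "slide": [0, 0, 0], "turn": [0, 0, 0]}])

```text
clock: 6.1
tool_pos: [0.5275, -0.0347, 0.2722]
ee_rot: [0.036, -0.618, 0.705, -0.346]
ft_force: [-0.3, -0.3, 0.1]
grip_width: 0.0856
grip_force: 0.0
```

```bash
sed -i '/qa=q0/d' path.py; python3 path.py
```

```text
q [-0.52    0.6092  0.3982  2.1773  1.678   0.2585  1.1918] slide [ 0.0031  0.0057 -0.0263] turn [0.8239 0.43   0.613 ] p [ 0.5265 -0.0194  0.24  ] toolz [ 0.4711 -0.3621 -0.8043]
q [-0.3696  0.6102  0.2152  2.1961  1.9208  0.2548  0.992 ] slide [ 0.0044  0.0173 -0.0466] turn [1.8978 0.7123 1.2622] p [ 0.5278 -0.0078  0.2197] toolz [ 0.4677 -0.2582 -0.8454]
q [-0.2192  0.6113  0.0322  2.2148  2.1637  0.2512  0.7923] slide [ 0.0039  0.0339 -0.0589] turn [3.1713 0.8468 1.9358] p [0.5273 0.0088 0.2074] toolz [ 0.4674 -0.1352 -0.8736]
q [-0.0688  0.6123 -0.1508  2.2335  2.4065  0.2475  0.5925] slide [ 0.0016  0.054  -0.0615] turn [4.5833 0.8385 2.6341] p [0.525  0.0289 0.2048] toolz [ 0.4695  0.0015 -0.8829]
```

Call:
drive_tool(increments=[{"grip": 1, "slide": [0.0015, 0.003, -0.013], "turn": [0.41, 0.21, 0.3]}, {"grip": 1, "slide": [0.0015, 0.003, -0.013], "turn": [0.41, 0.21, 0.3]}, {"grip": 1, "slide": [0.0005, 0.006, -0.01], "turn": [0.53, 0.14, 0.32]}, {"grip": 1, "slide": [0.0005, 0.006, -0.01], "turn": [0.53, 0.14, 0.32]}, {"grip": 1, "slide": [0, 0, 0], "turn": [0, 0, 0]}])

```text
clock: 6.52
tool_pos: [0.5311, -0.0162, 0.2248]
ee_rot: [0.086, -0.661, 0.698, -0.262]
ft_force: [-0.3, -1.3, 0.5]
grip_width: 0.0856
grip_force: 0.0
```

```bash
python3 j.py;  python3 path.py
```

```text
J [-0.403, 0.601, 0.29, 2.184, 1.905, 0.195, 1.02] p [0.5311, -0.0162, 0.2248] q [0.0858, -0.6614, 0.6975, -0.262]
q [-0.3196  0.6037  0.1797  2.1966  2.0307  0.2078  0.913 ] slide [-0.0016  0.0074 -0.01  ] turn [0.5524 0.1493 0.3039] p [ 0.5283 -0.0031  0.2161] toolz [ 0.4611 -0.1984 -0.8649]
q [-0.236   0.6066  0.0695  2.2089  2.156   0.2211  0.8062] slide [-0.0029  0.0166 -0.0171] turn [1.1786 0.2214 0.6224] p [0.527  0.0061 0.209 ] toolz [ 0.4602 -0.138  -0.877 ]
q [-0.1524  0.6094 -0.0406  2.2212  2.2812  0.2343  0.6993] slide [-0.0039  0.0273 -0.0209] turn [1.875  0.2188 0.9536] p [0.5259 0.0168 0.2052] toolz [ 0.4632 -0.0712 -0.8834]
q [-0.0688  0.6123 -0.1508  2.2335  2.4065  0.2475  0.5925] slide [-0.0049  0.0394 -0.0213] turn [2.6365 0.1453 1.2965] p [0.525  0.0289 0.2048] toolz [ 0.4695  0.0015 -0.8829]
```

Following well; continue.

Call:
drive_tool(increments=[{"grip": 1, "slide": [-0.0015, 0.008, -0.01], "turn": [0.55, 0.15, 0.3]}, {"grip": 1, "slide": [-0.0015, 0.009, -0.007], "turn": [0.62, 0.07, 0.32]}, {"grip": 1, "slide": [-0.001, 0.011, -0.004], "turn": [0.7, 0, 0.33]}, {"grip": 1, "slide": [-0.001, 0.012, 0], "turn": [0.76, -0.07, 0.34]}, {"grip": 1, "slide": [0, 0, 0], "turn": [0, 0, 0]}])

```text
clock: 6.93
tool_pos: [0.526, 0.023, 0.2045]
ee_rot: [-0.171, 0.687, -0.685, 0.172]
ft_force: [0.1, -1.0, -0.2]
grip_width: 0.0851
grip_force: 0.0
```

```bash
python3 j.py;  python3 go.py 0 .044
```

```text
J [-0.013, 0.595, -0.216, 2.22, 2.221, 0.25, 0.795] p [0.526, 0.023, 0.2045] q [-0.1707, 0.6869, -0.685, 0.1724]
goal [0.5625 0.029  0.1341] slide [ 0.0365  0.006  -0.0704] turn(5deg) [0.035  0.0164 0.0134] deck coords of grasp now [0.0008, -0.0059, 0.1233] F [ 0.1212 -1.0261 -0.2285] w 0.08507565660901878 0.0 6.9333
```

The wrist flip worked. Descend along the normal.

Call:
drive_tool(increments=[{"grip": 1, "slide": [0.0073, 0.003, -0.0141], "turn": [0.03, 0.01, 0.01]}, {"grip": 1, "slide": [0.0073, 0.003, -0.0141], "turn": [0, 0, 0]}, {"grip": 1, "slide": [0.0073, 0, -0.0141], "turn": [0, 0, 0]}, {"grip": 1, "slide": [0.0073, 0, -0.0141], "turn": [0, 0, 0]}, {"grip": 1, "slide": [0.0073, 0, -0.0141], "turn": [0, 0, 0]}])

```text
clock: 7.35
tool_pos: [0.563, 0.0293, 0.1328]
ee_rot: [-0.168, 0.688, -0.684, 0.174]
ft_force: [-0.3, -0.1, 0.5]
grip_width: 0.0855
grip_force: 0.0
```

```bash
python3 go.py 0 .044
python3 - <<'E'
from h import *
im=[cv2.resize(optics.read_camera(k)[y:y+90,x:x+120,::-1],(400,300),interpolation=2) for k,x,y in(("scene",220,140),("top",200,120))]
cv2.imwrite("pics/a2.png",np.hstack(im))
E
```

```text
goal [0.5625 0.029  0.1341] slide [-0.0005 -0.0003  0.0014] turn(5deg) [ 0.1121 -0.0054 -0.0118] deck coords of grasp now [-0.0002, 0.0003, 0.0426] F [-0.3144 -0.1253  0.4596] w 0.08546902704213287 0.0 7.35
```

View pics/a2.png

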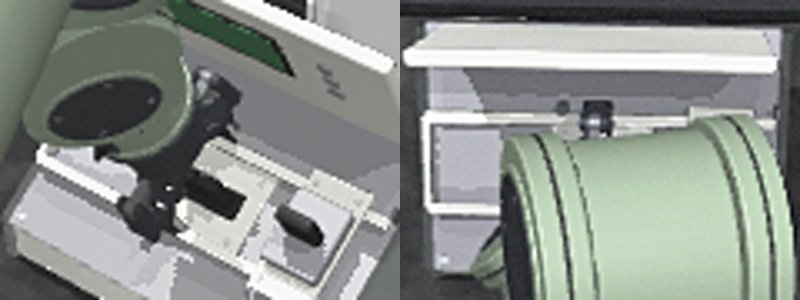

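Fingers straddle the slab; close in two steps watching the force.

Call:
drive_tool(increments=[{"grip": 0.3, "slide": [0, 0, 0], "turn": [0.1, 0, 0]}, {"grip": 0.3, "slide": [0, 0, 0], "turn": [0, 0, 0]}, {"grip": 0.3, "slide": [0, 0, 0], "turn": [0, 0, 0]}, {"grip": 0.3, "slide": [0, 0, 0], "turn": [0, 0, 0]}, {"grip": 0.25, "slide": [0, 0, 0], "turn": [0, 0, 0]}])

```text
clock: 7.87
tool_pos: [0.5631, 0.0296, 0.1345]
ee_rot: [-0.174, 0.687, -0.685, 0.17]
ft_force: [0.5, 0.1, -0.2]
grip_width: 0.0259
grip_force: 0.0
```

```bash
python3 go.py 0 .044
```

```text
goal [0.5625 0.029  0.1341] slide [-0.0005 -0.0006 -0.0004] turn(5deg) [-0.0453  0.0248 -0.0121] deck coords of grasp now [0.0007, 0.0006, 0.0441] F [ 0.4704  0.1378 -0.2404] w 0.025869520280510414 0.0 7.8667
```

Call:
drive_tool(increments=[{"grip": 0.2, "slide": [0, 0, 0], "turn": [0, 0, 0]}, {"grip": 0.15, "slide": [0, 0, 0], "turn": [0, 0, 0]}, {"grip": 0.1, "slide": [0, 0, 0], "turn": [0, 0, 0]}, {"grip": 0.05, "slide": [0, 0, 0], "turn": [0, 0, 0]}, {"grip": 0.0, "slide": [0, 0, 0], "turn": [0, 0, 0]}])

```text
clock: 8.28
tool_pos: [0.5611, 0.0298, 0.1334]
ee_rot: [-0.172, 0.688, -0.685, 0.168]
ft_force: [-16.3, 0.1, 6.6]
grip_width: 0.0137
grip_force: 59.0
```

```bash
python3 go.py 0 .055; python3 j.py
```

```text
goal [0.5574 0.029  0.1438] slide [-0.0038 -0.0008  0.0104] turn(5deg) [-0.0559 -0.0267 -0.0184] deck coords of grasp now [-0.0016, 0.0007, 0.0441] F [-16.2708   0.0767   6.6159] w 0.013681412256358888 58.99751007556915 8.2833
J [0.052, 0.789, -0.34, 2.169, 2.325, 0.408, 0.72] p [0.5611, 0.0298, 0.1334] q [-0.1723, 0.6875, -0.6851, 0.1682]
```

Call:
drive_tool(increments=[{"grip": 0, "slide": [-0.0022, 0, -0.0012], "turn": [0, 0, 0]}, {"grip": 0, "slide": [-0.0016, 0, 0.0031], "turn": [0, 0, 0]}, {"grip": 0, "slide": [-0.0016, 0, 0.0031], "turn": [0, 0, 0]}, {"grip": 0, "slide": [-0.0017, 0, 0.0031], "turn": [0, 0, 0]}, {"grip": 0, "slide": [0, 0, 0], "turn": [0, 0, 0]}])

```text
clock: 8.7
tool_pos: [0.5558, 0.0296, 0.1427]
ee_rot: [-0.174, 0.687, -0.685, 0.17]
ft_force: [0.4, 0.8, -2.6]
grip_width: 0.0138
grip_force: 58.9
```

```bash
python3 go.py 0 .055
```

```text
goal [0.5574 0.029  0.1438] slide [ 0.0015 -0.0006  0.0011] turn(5deg) [-0.0499  0.0229 -0.0112] deck coords of grasp now [-0.0019, 0.0006, 0.0547] F [ 0.4407  0.825  -2.5981] w 0.013774356286554493 58.89406442642212 8.7
```

Call:
drive_tool(increments=[{"grip": 0, "slide": [0, 0.01, 0], "turn": [0, 0, 0]}, {"grip": 0, "slide": [0, 0.012, 0], "turn": [0, 0, 0]}, {"grip": 0, "slide": [0, 0.012, 0], "turn": [0, 0, 0]}, {"grip": 0, "slide": [0, 0.012, 0], "turn": [0, 0, 0]}, {"grip": 0, "slide": [0, 0.012, 0], "turn": [0, 0, 0]}])

```text
clock: 9.12
tool_pos: [0.5561, 0.0879, 0.1422]
ee_rot: [-0.173, 0.687, -0.685, 0.17]
ft_force: [3.6, -1.4, -2.4]
grip_width: 0.0135
grip_force: 58.8
```

```bash
python3 go.py .115 .055;python3 j.py
```

```text
goal [0.557  0.144  0.1438] slide [0.0009 0.0562 0.0017] turn(5deg) [-0.0467  0.0226 -0.003 ] deck coords of grasp now [-0.0017, 0.0588, 0.054] F [ 3.605  -1.394  -2.4285] w 0.013505956930017049 58.82329702377319 9.1167
J [-0.108, 0.768, -0.301, 2.157, 2.201, 0.415, 0.706] p [0.5561, 0.0879, 0.1422] q [-0.1734, 0.6867, -0.6851, 0.1701]
```

Call:
drive_tool(increments=[{"grip": 0, "slide": [-0.0003, 0.012, 0.0005], "turn": [0, 0, 0]}, {"grip": 0, "slide": [-0.0002, 0.012, 0], "turn": [0, 0, 0]}, {"grip": 0, "slide": [0, 0.012, 0], "turn": [0, 0, 0]}, {"grip": 0, "slide": [0, 0.01, 0], "turn": [0, 0, 0]}, {"grip": 0, "slide": [0, 0.007, 0], "turn": [0, 0, 0]}])

```text
clock: 9.53
tool_pos: [0.5557, 0.1415, 0.1428]
ee_rot: [-0.174, 0.687, -0.685, 0.17]
ft_force: [3.6, -1.0, -1.6]
grip_width: 0.0132
grip_force: 58.8
```

Call:
drive_tool(increments=[{"grip": 0, "slide": [0, 0.003, 0], "turn": [0, 0, 0]}, {"grip": 0, "slide": [0, 0.002, 0], "turn": [0, 0, 0]}, {"grip": 0, "slide": [0, 0.002, 0], "turn": [0, 0, 0]}, {"grip": 0, "slide": [0, 0, 0], "turn": [0, 0, 0]}, {"grip": 0, "slide": [0, 0, 0], "turn": [0, 0, 0]}])

```text
clock: 9.95
tool_pos: [0.5559, 0.1451, 0.1425]
ee_rot: [-0.172, 0.686, -0.686, 0.171]
ft_force: [3.4, -10.1, -1.4]
grip_width: 0.0137
grip_force: 58.9
```

```bash
python3 go.py .115 .052;python3 j.py
```

```text
goal [0.5584 0.144  0.1412] slide [ 0.0025 -0.001  -0.0013] turn(5deg) [-0.0183  0.0271  0.0312] deck coords of grasp now [-0.0016, 0.1161, 0.0544] F [  3.369  -10.1417  -1.4009] w 0.013679200958498934 58.89105498790741 9.95
J [-0.273, 0.771, -0.237, 2.107, 2.055, 0.398, 0.73] p [0.5559, 0.1451, 0.1425] q [-0.1725, 0.6859, -0.6859, 0.1713]
```

Call:
drive_tool(increments=[{"grip": 0, "slide": [0.0006, 0, -0.0011], "turn": [0, 0, 0]}, {"grip": 0, "slide": [0.0005, 0, -0.001], "turn": [0, 0, 0]}, {"grip": 0, "slide": [0, 0, 0], "turn": [0, 0, 0]}, {"grip": 0.3, "slide": [0, 0, 0], "turn": [0, 0, 0]}, {"grip": 0.5, "slide": [0, 0, 0], "turn": [0, 0, 0]}])

```text
clock: 10.37
tool_pos: [0.5563, 0.1473, 0.1404]
ee_rot: [-0.173, 0.687, -0.685, 0.169]
ft_force: [0.3, -0.1, 0.8]
grip_width: 0.0362
grip_force: 0.0
```

Call:
drive_tool(increments=[{"grip": 0.6, "slide": [0, 0, 0], "turn": [0, 0, 0]}, {"grip": 0.6, "slide": [0, 0, 0], "turn": [0, 0, 0]}, {"grip": 0.6, "slide": [-0.006, 0, 0.0113], "turn": [0, 0, 0]}, {"grip": 0.6, "slide": [-0.0094, 0, 0.0177], "turn": [0, 0, 0]}, {"grip": 0.6, "slide": [-0.0117, 0, 0.022], "turn": [0, 0, 0]}])

```text
clock: 10.78
tool_pos: [0.5289, 0.1474, 0.1911]
ee_rot: [-0.173, 0.687, -0.685, 0.169]
ft_force: [0.8, 0.5, 0.3]
grip_width: 0.0515
grip_force: 0.0
```

```bash
python3 j.py
python3 - <<'E'
from h import *
im=[cv2.resize(optics.read_camera(k)[y:y+90,x:x+120,::-1],(400,300),interpolation=2) for k,x,y in(("scene",220,140),("top",200,120))]
cv2.imwrite("pics/a3.png",np.hstack(im))
print(spotter.spot_point("scene","head_grip"),spotter.spot_point("scene","hatch_grip"))
E
python3 -c "
from go import *
q=pts(P)
print(proj('scene',q['head_grip']),proj('scene',q['hatch_grip']+.115*q['ey']+.008*q['n']))"
python3 go.py -.1131 .137
```

```text
J [-0.361, 0.645, -0.127, 2.144, 1.906, 0.29, 0.844] p [0.5289, 0.1474, 0.1911] q [-0.1729, 0.687, -0.6853, 0.1691]
[{'uv': [312.2, 205.2], 'conf': 0.72}, {'uv': [309.1, 361.8], 'conf': 0.2}] [{'uv': [245.2, 178.5], 'conf': 0.89}]
[311.0989 206.9367] [248.1585 176.7072]
goal [ 0.5192 -0.0842  0.2163] slide [-0.0104 -0.2323  0.0245] turn(5deg) [-0.0533  0.0294 -0.021 ] deck coords of grasp now [-0.0017, 0.1191, 0.1102] F [-0.226  -0.149  -0.4136] w 0.05084893384851121 0.0 10.9833
```

View pics/a3.png

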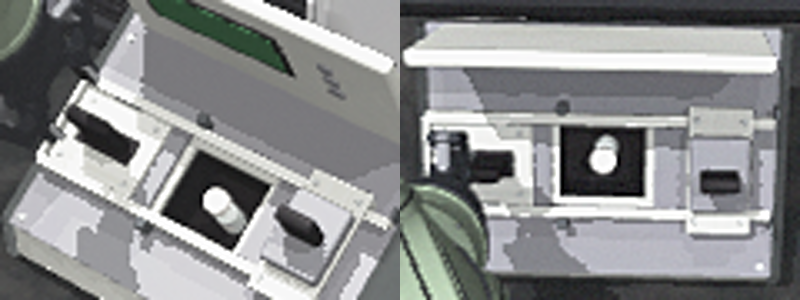

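Well is open with the vial visible; hatch sits fully left. Now over to the head grip.

Call:
drive_tool(increments=[{"grip": 0.6, "slide": [-0.0064, -0.01, 0.012], "turn": [0, 0, 0]}, {"grip": 0.6, "slide": [-0.0064, -0.025, 0.012], "turn": [-0.05, 0.03, -0.02]}, {"grip": 0.6, "slide": [0, -0.028, 0], "turn": [0, 0, 0]}, {"grip": 0.6, "slide": [0, -0.028, 0], "turn": [0, 0, 0]}, {"grip": 0.6, "slide": [0, -0.028, 0], "turn": [0, 0, 0]}])

```text
clock: 11.4
tool_pos: [0.5167, 0.0276, 0.2148]
ee_rot: [-0.171, 0.687, -0.685, 0.17]
ft_force: [0.5, 0.5, 0.0]
grip_width: 0.051
grip_force: 0.0
```

Call:
drive_tool(increments=[{"grip": 0.6, "slide": [0, -0.028, 0], "turn": [0, 0, 0]}, {"grip": 0.6, "slide": [0, -0.028, 0], "turn": [0, 0, 0]}, {"grip": 0.6, "slide": [0, -0.028, 0], "turn": [0, 0, 0]}, {"grip": 0.6, "slide": [0, -0.028, 0], "turn": [0, 0, 0]}, {"grip": 0.6, "slide": [0, 0, 0], "turn": [0, 0, 0]}])

```text
clock: 11.82
tool_pos: [0.5164, -0.0892, 0.2144]
ee_rot: [0.17, -0.685, 0.688, -0.171]
ft_force: [0.6, -0.2, 0.4]
grip_width: 0.0509
grip_force: 0.0
```

```bash
python3 j.py; python3 go.py -.1131 .072 -.002
```

```text
J [0.328, 0.577, -0.295, 2.202, 2.351, 0.151, 0.925] p [0.5164, -0.0892, 0.2144] q [0.1695, -0.6846, 0.6879, -0.1713]
goal [ 0.548  -0.0841  0.1579] slide [ 0.0316  0.0051 -0.0565] turn(5deg) [ 0.0142 -0.0222  0.0939] deck coords of grasp now [-0.0034, -0.1181, 0.1367] F [ 0.5864 -0.2254  0.3601] w 0.0509285403038082 0.0 11.8167
```

Call:
drive_tool(increments=[{"grip": 0.6, "slide": [0.006, 0.005, -0.009], "turn": [0, 0, 0.09]}, {"grip": 0.6, "slide": [0.0078, 0, -0.0147], "turn": [0, 0, 0]}, {"grip": 0.6, "slide": [0.0078, 0, -0.0147], "turn": [0, 0, 0]}, {"grip": 0.6, "slide": [0.0078, 0, -0.0147], "turn": [0, 0, 0]}, {"grip": 0.6, "slide": [0.0022, 0, -0.0034], "turn": [0, 0, 0]}])

```text
clock: 12.23
tool_pos: [0.5486, -0.0783, 0.1563]
ee_rot: [-0.171, 0.69, -0.683, 0.169]
ft_force: [0.1, 0.0, -0.2]
grip_width: 0.0514
grip_force: 0.0
```

Call:
drive_tool(increments=[{"grip": 0.3, "slide": [0, 0, 0], "turn": [0, 0, 0]}, {"grip": 0.2, "slide": [0, 0, 0], "turn": [0, 0, 0]}, {"grip": 0.1, "slide": [0, 0, 0], "turn": [0, 0, 0]}, {"grip": 0.0, "slide": [0, 0, 0], "turn": [0, 0, 0]}, {"grip": 0.0, "slide": [0, 0, 0], "turn": [0, 0, 0]}])

```text
clock: 12.65
tool_pos: [0.547, -0.0782, 0.1592]
ee_rot: [-0.171, 0.69, -0.683, 0.169]
ft_force: [-9.0, -0.6, -0.9]
grip_width: 0.0136
grip_force: 59.0
```

```bash
python3 j.py; python3 go.py 0 .072 -.002
```

```text
J [0.341, 0.732, -0.387, 2.171, 2.394, 0.294, 0.896] p [0.547, -0.0782, 0.1592] q [-0.1711, 0.6897, -0.6829, 0.169]
goal [0.5476 0.029  0.1579] slide [ 0.0006  0.1072 -0.0012] turn(5deg) [-0.007  -0.033  -0.0792] deck coords of grasp now [-0.0023, -0.1072, 0.0735] F [-8.9674 -0.5746 -0.8598] w 0.013555806268611584 59.03738558292389 12.65
```

Call:
drive_tool(increments=[{"grip": 0, "slide": [-0.001, 0.008, -0.0005], "turn": [0, 0, 0]}, {"grip": 0, "slide": [0, 0.014, 0], "turn": [0, 0, 0]}, {"grip": 0, "slide": [0, 0.014, 0], "turn": [0, 0, 0]}, {"grip": 0, "slide": [0, 0.014, 0], "turn": [0, 0, 0]}, {"grip": 0, "slide": [0, 0.014, 0], "turn": [0, 0, 0]}])

```text
clock: 13.07
tool_pos: [0.547, -0.0141, 0.1591]
ee_rot: [-0.172, 0.689, -0.683, 0.17]
ft_force: [-0.2, -2.2, -2.0]
grip_width: 0.0133
grip_force: 59.0
```

Call:
drive_tool(increments=[{"grip": 0, "slide": [0, 0.012, 0], "turn": [0, 0, 0]}, {"grip": 0, "slide": [0, 0.01, 0], "turn": [0, 0, 0]}, {"grip": 0, "slide": [0, 0.006, 0], "turn": [0, 0, 0]}, {"grip": 0, "slide": [0, 0.004, 0], "turn": [0, 0, 0]}, {"grip": 0, "slide": [0, 0.003, 0], "turn": [0, 0, 0]}])

```text
clock: 13.48
tool_pos: [0.547, 0.0209, 0.1591]
ee_rot: [-0.172, 0.69, -0.683, 0.17]
ft_force: [-7.4, -1.7, 8.6]
grip_width: 0.0136
grip_force: 60.5
```

```bash
python3 j.py; python3 go.py 0 .072 -.002
```

```text
J [0.093, 0.727, -0.379, 2.198, 2.238, 0.393, 0.82] p [0.547, 0.0209, 0.1591] q [-0.1718, 0.6897, -0.6826, 0.17]
goal [0.5476 0.029  0.1579] slide [ 0.0006  0.0081 -0.0012] turn(5deg) [-0.0002 -0.0062 -0.0824] deck coords of grasp now [-0.002, -0.0081, 0.0733] F [-7.3863 -1.6776  8.5993] w 0.013564364126353286 60.50295889377594 13.4833
```

Call:
drive_tool(increments=[{"grip": 0, "slide": [0, 0.003, 0], "turn": [0, 0, 0]}, {"grip": 0, "slide": [0, 0.002, 0], "turn": [0, 0, 0]}, {"grip": 0, "slide": [0, 0.002, 0], "turn": [0, 0, 0]}, {"grip": 0, "slide": [0, 0.002, 0], "turn": [0, 0, 0]}, {"grip": 0, "slide": [0, 0.002, 0], "turn": [0, 0, 0]}])

```text
clock: 13.9
tool_pos: [0.547, 0.0314, 0.1591]
ee_rot: [-0.172, 0.689, -0.683, 0.17]
ft_force: [-6.6, -1.4, 7.2]
grip_width: 0.0133
grip_force: 60.5
```

```bash
python3 go.py 0 .072 -.002
```

```text
goal [0.5476 0.029  0.1579] slide [ 0.0006 -0.0024 -0.0012] turn(5deg) [ 0.0005 -0.0063 -0.0757] deck coords of grasp now [-0.002, 0.0024, 0.0733] F [-6.6142 -1.4332  7.2166] w 0.013319558854244252 60.50537824630737 13.9
```

Call:
drive_tool(increments=[{"grip": 0, "slide": [0, 0.002, 0], "turn": [0, 0, 0]}, {"grip": 0, "slide": [0, 0.002, 0], "turn": [0, 0, 0]}, {"grip": 0, "slide": [0, 0.002, 0], "turn": [0, 0, 0]}, {"grip": 0, "slide": [0, 0.002, 0], "turn": [0, 0, 0]}, {"grip": 0, "slide": [0, 0, 0], "turn": [0, 0, 0]}])

```text
clock: 14.32
tool_pos: [0.5471, 0.0331, 0.1591]
ee_rot: [-0.169, 0.686, -0.686, 0.174]
ft_force: [-14.1, -38.4, 16.4]
grip_width: 0.0136
grip_force: 62.1
```

```bash
python3 go.py 0 .072 -.002
```

```text
goal [0.5476 0.029  0.1579] slide [ 0.0005 -0.0041 -0.0012] turn(5deg) [0.0889 0.0071 0.0451] deck coords of grasp now [-0.0019, 0.0041, 0.0733] F [-14.124  -38.4341  16.4254] w 0.01356105939330859 62.06306755542755 14.3167
```

At the stop. Relax the push and release, then retreat along the normal.

Call:
drive_tool(increments=[{"grip": 0, "slide": [0, -0.0025, 0], "turn": [0, 0, 0]}, {"grip": 0, "slide": [0, -0.002, 0], "turn": [0, 0, 0]}, {"grip": 0, "slide": [0, 0, 0], "turn": [0, 0, 0]}, {"grip": 0, "slide": [0, 0, 0], "turn": [0, 0, 0]}, {"grip": 0, "slide": [0, 0, 0], "turn": [0, 0, 0]}])

```text
clock: 14.73
tool_pos: [0.5471, 0.0328, 0.1591]
ee_rot: [-0.171, 0.688, -0.684, 0.171]
ft_force: [-9.8, -13.4, 10.2]
grip_width: 0.0133
grip_force: 60.9
```

Call:
drive_tool(increments=[{"grip": 0.3, "slide": [0, 0, 0], "turn": [0, 0, 0]}, {"grip": 0.5, "slide": [0, 0, 0], "turn": [0, 0, 0]}, {"grip": 0.6, "slide": [0, 0, 0], "turn": [0, 0, 0]}, {"grip": 0.6, "slide": [0, 0, 0], "turn": [0, 0, 0]}, {"grip": 0.6, "slide": [-0.0047, 0, 0.0088], "turn": [0, 0, 0]}])

```text
clock: 15.15
tool_pos: [0.5426, 0.0352, 0.1665]
ee_rot: [-0.171, 0.69, -0.683, 0.169]
ft_force: [0.8, -0.1, 0.1]
grip_width: 0.0511
grip_force: 0.0
```

Call:
drive_tool(increments=[{"grip": 0.6, "slide": [-0.0094, 0, 0.0177], "turn": [0, 0, 0]}, {"grip": 0.6, "slide": [-0.0117, 0, 0.022], "turn": [0, 0, 0]}, {"grip": 0.6, "slide": [-0.0117, 0, 0.022], "turn": [0, 0, 0]}, {"grip": 0.6, "slide": [-0.02, 0, 0.015], "turn": [0, 0, 0]}, {"grip": 0.6, "slide": [-0.02, 0, 0.01], "turn": [0, 0, 0]}])

```text
clock: 15.57
tool_pos: [0.4689, 0.0356, 0.256]
ee_rot: [-0.173, 0.69, -0.682, 0.17]
ft_force: [-0.0, 0.8, 0.4]
grip_width: 0.0512
grip_force: 0.0
```

Call:
drive_tool(increments=[{"grip": 0.6, "slide": [-0.025, 0.02, 0.005], "turn": [0, 0, 0]}, {"grip": 0.6, "slide": [-0.025, 0.03, 0.005], "turn": [0, 0, 0]}, {"grip": 0.6, "slide": [-0.015, 0.035, 0.005], "turn": [0, 0, 0]}, {"grip": 0.6, "slide": [0, 0.035, 0], "turn": [0, 0, 0]}, {"grip": 0.6, "slide": [0, 0.03, 0], "turn": [0, 0, 0]}])

```text
clock: 15.98
tool_pos: [0.4132, 0.1664, 0.2678]
ee_rot: [-0.173, 0.69, -0.683, 0.17]
ft_force: [1.7, 0.1, 1.5]
grip_width: 0.0514
grip_force: 0.0
```

```bash
python3 j.py
python3 - <<'E'
from h import *
im=[cv2.resize(optics.read_camera(k)[y:y+105,x:x+140,::-1],(400,300),interpolation=2) for k,x,y in(("scene",210,130),("top",190,110))]
cv2.imwrite("pics/a4.png",np.hstack(im))
E
```

```text
J [-0.584, 0.381, -0.09, 2.325, 1.47, 0.322, 1.092] p [0.4132, 0.1664, 0.2678] q [-0.1727, 0.6895, -0.6826, 0.1699]
```

View pics/a4.png

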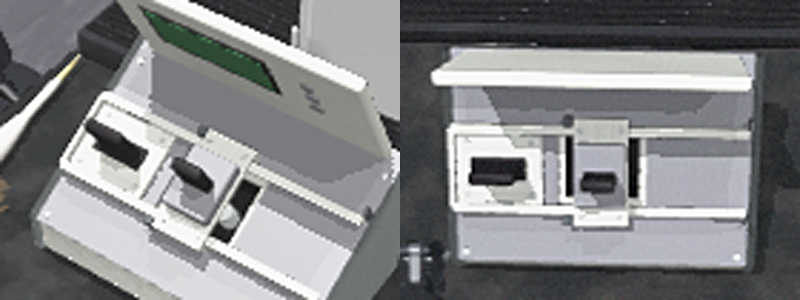

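The picture shows the hatch flat at the left end (top crop ~(497,172)) and the head centred over the well against its stop block (~(600,172)). The arm is clear.

```bash
python3 -c "
from bench import env
print(env.close_job())"
```

```text
the job is handed in; nothing more can be done
None
```

The hatch is open and resting at its left end stop, the reading head is over the well against its stop, the bystanders were not touched, and the job is handed in (arm clear at about 16 s, no verdict returned).

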